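# Push the check-weight tray through its spring gate into the dock

## Task

Park the wooden weight tray in its dock: with one fingertip press down the long bar beside the chute so that the gate lifts and stays up, and while holding it push the tray by its upright end plate through the chute, under the gate, until it is against the end stop. Then let the bar go so that the gate drops shut behind the tray. Nothing is gripped or lifted: the gate must not come down on the tray, the two weights stay standing untouched in the tray, and the other things on the desk are left alone.

Things in the scene. Friction and masses are not known exactly. Their poses are not given: they have to be found in the camera images.
- chute: Fixed aluminium chute, open on top. Origin on the desk under the gate, on the centre line; +x is the way the tray travels (to the robot's right), +y the side of the press bar (away from the robot), z up. Floor top z 0.005. Channel 48 mm wide, walls 5 mm thick with tops at z 0.031, from chute x -0.257 (mouth, slightly flared) to the end stop.
- end_stop (a point): Middle of the end stop's face, at chute x 0.090, z 0.02.
- shaft_mid (a point): On the axis of the gate's shaft (4 mm radius, along chute x from -0.253 to 0.022 at y 0.036, z 0.048), at chute x -0.115. Bearing lugs 12 mm wide, up to z 0.057, at chute x -0.243 and 0.014; between them two open fingers can straddle wall and shaft, one in the channel and one over the bar.
- gate (a joint): Angle of the gate about its shaft, rad: 0 shut, grows as the press bar goes down and the tongue swings up; hard stop at 1.0. A weak spring shuts it whenever it is let go (about 1 N on the bar at the start, 2 to 4 N fully down). The loaded tray passes freely above 0.75; it cannot push the gate open.
- tongue_tip (a point): Middle of the lower edge of the gate's tongue (gate_c1 in the rules). Dark steel gate: arm 60 mm long from the shaft across the chute at chute x 0, with a tongue 22 mm wide, 6 mm thick, hanging into the channel (chute y 0 to -0.022, down to z 0.0155 when shut, just above the tray's flat tail). When up it reaches about 0.10 m above the desk at chute x 0.
- bar_mid (a point): Middle of the press bar's top, 28 mm out from the shaft, at chute x -0.160. Dark steel flat strip on the gate's shaft, 180 mm long (chute x -0.250 to -0.070), on the far side of the chute from the robot. When shut it is nearly level and spans chute y 0.048 to 0.080, top z 0.052. Pressed, it tilts with its outer edge down: at gate 0.85 its top at chute y 0.062 is about 25 mm lower. (gate_c2 in the rules.)
- tray: Loose wooden tray in the channel, 0.1 to 0.25 kg. Origin under the middle of its box, +x as the chute's. Box 70 long, 44 wide, 22 mm high, two cells, 5 mm walls and floor; a flat steel tail (4 mm thick) leads back to an upright push plate 38 wide, 50 high, 6 mm thick, rear face at tray x -0.148. Starts before the gate (origin at chute x -0.08 to -0.055); home at chute x 0.055, the gate between box and plate.
- push_face (a point): Centre of the rear face of the tray's push plate, 25 mm above the tray's underside: push here, in the tray's +x. The plate reaches 25 mm above and below this point.
- weight_front: Brass test weight, 24 mm across, 32 mm high, standing loosely in the tray's front cell. Origin at its underside.
- weight_rear: Same weight in the tray's rear cell.
- staple_box_b: Bystander: small box of staples 36x52x22 mm left of the chute.
- glue: Bystander: glue stick standing, 25 mm across, 90 mm high, left of the chute.
- tub: Bystander: clear tub 90 mm across, 64 mm high, left of the chute.
- phone: Bystander: phone lying left of the chute, 79x152x10 mm.

How it is judged:
On the way, in this order (a step that is already met when the one before it is completed fails the run):
1. the gate is held up by a finger on the press bar while the tray is still before it (value of joint gate above 0.7 rad and contact force between the fingers and gate_c2 above 0.3 N and x of tray in the frame of chute below -0.04 m), for 0.1 s.
2. the tray's box passes under the gate, which a finger still holds up (value of joint gate above 0.65 rad and contact force between the fingers and gate_c2 above 0.3 N and x of tray in the frame of chute between -0.015 and 0.03 m), for 0.05 s.
At the end, for the whole second after the job is handed in: The tray stands on the chute's floor within 9 mm of the end stop, at rest, with the gate shut (below 0.08 rad) behind its box and both weights upright in their cells (x of tray in the frame of chute between 0.046 and 0.06 m and z of tray in the frame of chute below 0.009 m and value of joint gate below 0.08 rad and linear speed of tray below 0.01 m/s and angle between each of weight_front, weight_rear's own z axis and vertical below 0.15 rad and z of each of weight_front, weight_rear in the frame of tray below 0.01 m and horizontal distance between each of weight_front, weight_rear and tray below 0.03 m); the robot touches nothing.
It fails at once if the gate presses on the tray or the weights (over 1.5 N) (contact force between gate and tray above 1.5 N or contact force between gate and weight_front above 1.5 N or contact force between gate and weight_rear above 1.5 N).
It fails at once if the tray is lifted off the chute's floor (over 12 mm) (z of tray in the frame of chute above 0.017 m).
It fails at once if a weight is touched by the robot or leaves its cell (contact force between any of the arm, the fingers and weight_front above 1 N or z of any of weight_front, weight_rear in the frame of tray above 0.015 m or angle between any of weight_front, weight_rear's own z axis and vertical above 0.5 rad or contact force between any of the arm, the fingers and weight_rear above 1 N).
It fails at once if the gate is lifted by its tongue instead of by the bar (contact force between the fingers and gate_c1 above 2 N).
It fails at once if a bystander is moved more than 20 mm (distance of any of staple_box_b, glue, tub, phone from where it was at the start of the episode above 0.02 m).
It also fails if it takes over 48 s, if anything falls off the work surface, if the arm or the gripper's body presses on something with over 40 N, if the wrist force passes 120 N, or if a joint passes its speed limit or range.

## Robot

A 6-joint arm with a two-finger parallel gripper is mounted at the origin on a cart in front of the work surface, level with it; the furniture and walls round the work are solid. World frame = base frame: x ahead of the robot, y to its left, z up, the work surface at z = 0. Lengths are in m, angles in rad, forces in N, time in s.
With the tool pointing down it reaches from about 0.35 to 0.775 m from the base axis. Payload 7.3 kg.
Tool frame: the origin (TCP) lies between the finger pads; the fingertips stand 8 mm ahead of it and the grasp point (between the pads) lies 11 mm behind it (robot.nose_length is the distance from the TCP to the fingertips, in m); z points along the fingers, y is the line along which they close (so a half turn about z gives the same grasp; the last joint's range is limited). The gripper opens to 92 mm and grips with 3 to 60 N. Pads are 19 mm wide; open, the fingers measure 130 mm over their backs; the gripper's body (75 mm by 190 mm) begins 47 mm behind the grasp point.
Start: joints at [0.976, 0.342, 1.524, -0, 1.275, -0.146], TCP at [0.228, 0.473, 0.235] pointing down, gripper open.
Joint ranges: [-2.53, 2.53], [-0.77, 2.02], [0.04, 2.7], [-1, 4.14], [0.28, 2.66], [-3.11, 3.11]. Speed limits (rad/s): [2.57, 2.57, 3.14, 3.14, 3.14, 3.14].

## Interface

Orientations are given as [roll, pitch, yaw] about the fixed x, y, z axes, in that order (R = Rz(yaw) Ry(pitch) Rx(roll)).
In Python, from cell import robot gives the robot as it stands. The module is installed in compiled form; this text tells all that it offers.
- The arm moves only by the shell command python3 -m jog 'ROWS' [FORCE]. ROWS is JSON, a list that holds one entry, the list of rows, each a list of 5 numbers: the gripper's target within -1 to 1 (fully open at 1, half-way at 0, shut at -1), then the shift along the tool's x, y, z in m, then the turn about the tool's z in rad. A call has 1 to 5 rows; each row is the pose to reach, as a shift and turn from the pose commanded when the call began, along the tool's axes at that moment; what a row does not reach only later rows make up. A row lasts 1/12 s, in which the tool goes at most 41.7 mm and 7.16 degrees, less where a joint would pass 70% of its speed; a pose out of reach is approached as far as the arm can. A call with a gripper value outside its range is refused whole. The fingers move at their own pace and stop on an object; FORCE is the grip in N (left out, the last holds). Time passes only in rows, so rows that repeat a pose let the fingers close. It gives the time, the measured TCP pose, the force, the opening and the grip force at its end, in the units of the state.
- robot.observe(): the state, without advancing time (a new reading comes with each control period).
- robot.read_camera(name): name is "scene" or "top"; returns the picture (384x512x3 uint8, red, green, blue); there is no depth.
- robot.camera_model(name): a dict with "camera_matrix" (3x3 intrinsics, pixels), "position" and "attitude" of the camera in the world. Camera axes: x right, y down, z forward; pixel columns grow to the right and rows downward; lengths in m; the calibration is good to about 2 mm. A picture is of the moment at which its call begins. camera_model takes no time and is no camera call.
- robot.hand_in(): hands the job in; it is judged then, once.
The state is a dict: "time": time; "qpos": joint angles; "qvel": joint speeds; "joint_efforts": joint torques, N m; "tool_pos": TCP position; "tool_rot": TCP orientation; "contact_force": force on the tool from outside, world axes, zero at the start; "torque": the same for the moment, N m; "opening": finger opening in m; "grip_force": force on a finger pad.
Only numpy, scipy, OpenCV 4.12 (cv2) and the standard library are available. Lean on these libraries where they do the work, as an engineer would, in place of code of your own. Each camera call takes 0.05 s, during which the arm holds its last target. There are 200 camera calls.

## Working session

There is one attempt and no reset: what is moved stays moved. The work goes in short steps, Python scripts to look and compute and a shell command to move; the robot and the scene stay as the last step left them, time stands still between calls to the robot, and variables do not carry over. Pictures are saved under pics/ and viewed, at most 10 in all, crops included, and the job is handed in when it is done.

```bash
mkdir -p pics; ls; python3 - <<'E'
from cell import robot
import cv2,numpy as np
s=robot.observe();print(s)
for n in("scene","top"):
    im=robot.read_camera(n);cv2.imwrite(f"pics/{n}0.png",im[:,:,::-1]);print(n,robot.camera_model(n))
E
```

```text
pics
{'time': 0.0, 'qpos': array([ 9.75984649e-01,  3.42685558e-01,  1.52496947e+00,  5.58628709e-06,
        1.27539489e+00, -1.46007109e-01]), 'qvel': array([ 0.00022828, -0.00069025, -0.00151876, -0.00243028,  0.00150029,
       -0.00020967]), 'joint_efforts': array([ 7.42549637e-04, -4.31242847e+01, -2.44219762e+01,  7.19135092e-02,
        5.58130431e-02, -1.15982975e-04]), 'tool_pos': array([0.22756247, 0.47270434, 0.23408083]), 'tool_rot': array([-3.14015167e+00, -2.17301148e-04,  2.69278630e+00]), 'contact_force': array([0.15205096, 1.12420393, 0.10333021]), 'torque': array([-0.02828675,  0.04322558, -0.02509112]), 'grip_force': 0.0, 'opening': 0.0919556143683445}
scene {'camera_matrix': array([[416.11621846,   0.        , 254.5717804 ],
       [  0.        , 416.11621846, 199.84833641],
       [  0.        ,   0.        ,   1.        ]]), 'position': array([-0.08684425, -0.83731594,  0.82595948]), 'attitude': array([-2.27137062, -0.00660775, -0.66946402])}
top {'camera_matrix': array([[375.20563521,   0.        , 253.81996265],
       [  0.        , 375.20563521, 193.34236165],
       [  0.        ,   0.        ,   1.        ]]), 'position': array([ 0.31814085, -0.13203326,  1.15874026]), 'attitude': array([-2.9882465 ,  0.01305576, -1.58462361])}
```

View pics/top0.png

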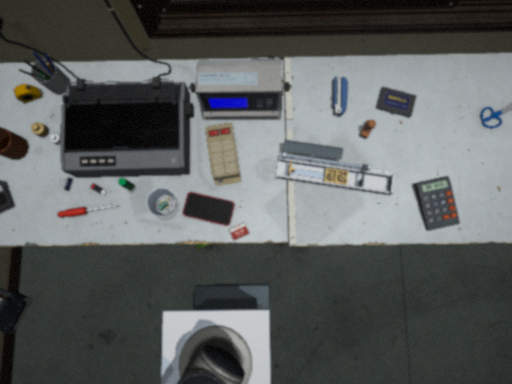

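View pics/scene0.png

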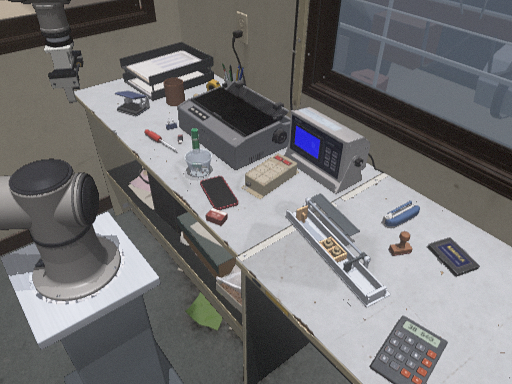

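The top view shows the chute running from about (277,170) to (391,187), with the press bar at (282-342,143-158). In the scene view it runs from (288,212) to (385,297). I'll zoom in on both.

```bash
python3 - <<'E'
import cv2,numpy as np
a=cv2.imread("pics/top0.png")[130:205,265:400];b=cv2.imread("pics/scene0.png")[185:310,275:400]
a=cv2.resize(a,None,fx=5.9,fy=5.9,interpolation=cv2.INTER_CUBIC);cv2.imwrite("pics/topz.png",a)
b=cv2.resize(b,None,fx=4.8,fy=4.8,interpolation=cv2.INTER_CUBIC);cv2.imwrite("pics/scenez.png",b)
E
```

```text
(no output)
```

View pics/topz.png

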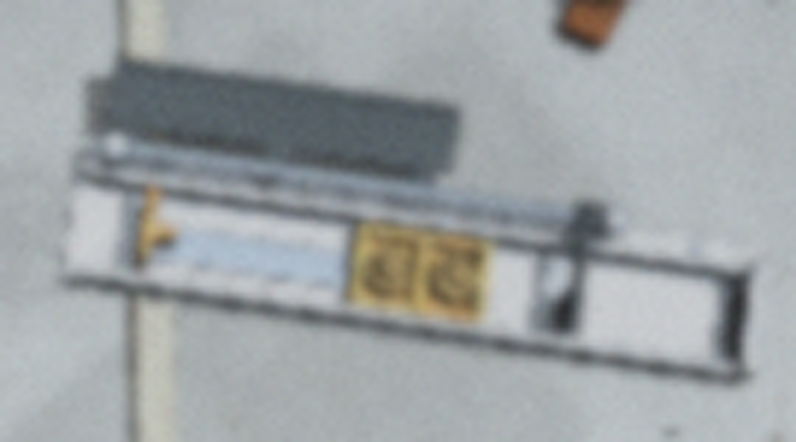

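View pics/scenez.png

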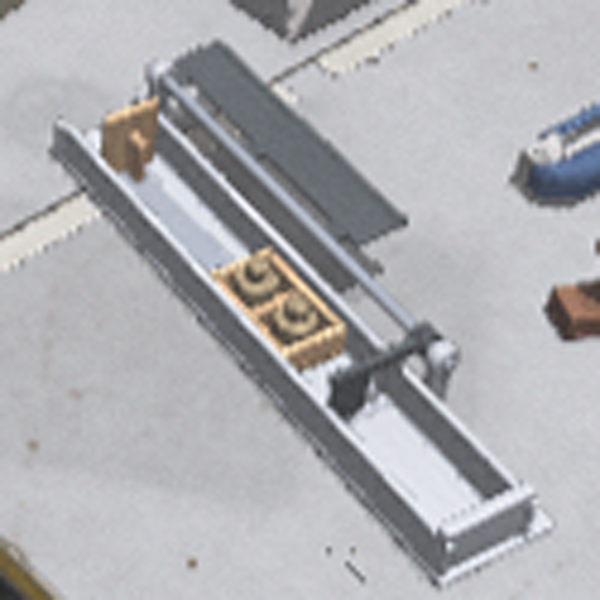

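The gate is at zoomed top (575,260), the tray box at (350-495,222-320) and the push plate at (150,225). The bar corners are also clear in both views. I'll fit the chute pose (x, y, yaw) and tray x from these points at their known heights.

```bash
cat > h.py <<'E'
import numpy as np
from scipy.spatial.transform import Rotation as R
from cell import robot
C={n:robot.camera_model(n) for n in("scene","top")}
def proj(n,P):
    c=C[n];q=R.from_euler('xyz',c['attitude']).inv().apply(np.atleast_2d(P)-c['position'])
    q=q@c['camera_matrix'].T;return q[:,:2]/q[:,2:]
def ray(n,px,z):
    c=C[n];d=R.from_euler('xyz',c['attitude']).apply(np.linalg.inv(c['camera_matrix'])@[*px,1]);p=c['position'];return p+d*(z-p[2])/d[2]
def T(v):return (265+(v[0]+.5)/5.9-.5,130+(v[1]+.5)/5.9-.5)
def S(v):return (275+(v[0]+.5)/4.8-.5,185+(v[1]+.5)/4.8-.5)
E
cat > fit.py <<'E'
from h import *
from scipy.optimize import least_squares
# cam, zoom px, chute xyz, tray-relative?
D=[('top',(122,62),(-.25,.08,.052),0),('top',(460,105),(-.07,.08,.052),0),('top',(447,178),(-.07,.048,.052),0),
('top',(590,212),(.014,.036,.057),0),('top',(115,145),(-.243,.036,.057),0),
('top',(350,300),(-.035,-.022,.027),1),('top',(487,320),(.035,-.022,.027),1),('top',(493,240),(.035,.022,.027),1),('top',(362,222),(-.035,.022,.027),1),
('top',(152,225),(-.145,0,.055),1),
('scene',(220,42),(-.25,.08,.052),0),('scene',(407,220),(-.07,.08,.052),0),
('scene',(440,348),(.014,.036,.057),0),('scene',(157,68),(-.243,.036,.057),0),
('scene',(215,272),(-.035,-.022,.027),1),('scene',(290,355),(.035,-.022,.027),1),('scene',(345,325),(.035,.022,.027),1),('scene',(270,248),(-.035,.022,.027),1),
('scene',(104,115),(-.148,-.019,.055),1),('scene',(158,98),(-.148,.019,.055),1)]
def res(p):
    r=[]
    for n,v,P,t in D:
        P=np.array(P);P[0]+=t*p[3];W=R.from_euler('z',p[2]).apply(P)+[p[0],p[1],0]
        r.append((proj(n,W)[0]-(T(v) if n=='top' else S(v))))
    return np.ravel(r)
if __name__=="__main__":
    g=ray('top',T((570,265)),.03);s=least_squares(res,[g[0],g[1],-1.7,-.07],loss='soft_l1')
    print(s.x);print(res(s.x).reshape(-1,2).round(1))
    M=R.from_euler('z',s.x[2])
    for k,P in dict(end=(.09,0,.02),bar=(-.16,.064,.052),push=(s.x[3]-.148,0,.03),mouth=(-.257,0,0)).items():print(k,M.apply(P)+[s.x[0],s.x[1],0])
E
python3 fit.py
```

```text
[ 0.53376951 -0.44695329 -1.73543559 -0.07379907]
[[-1.5 -0.5]
 [ 0.   0.6]
 [ 1.  -1.6]
 [ 4.7  0.1]
 [ 0.  -0.8]
 [ 0.4 -0. ]
 [-0.  -0.1]
 [ 0.6 -0.5]
 [ 0.1 -0.7]
 [ 0.1 -1.5]
 [-1.9  0. ]
 [-1.1  0.7]
 [ 0.5 -0.5]
 [ 0.4 -0.8]
 [-2.1  0.4]
 [-1.7  0.5]
 [ 0.5  0.6]
 [-0.2 -0.2]
 [-0.6  0.2]
 [-0.6 -0.4]]
end [ 0.51901883 -0.53573627  0.02      ]
bar [ 0.62312751 -0.29960626  0.052     ]
push [ 0.5701216  -0.22815349  0.03      ]
mouth [ 0.57589091 -0.19342856  0.        ]
```

```bash
cat > go.py <<'E'
# usage: go.py chute_x chute_y tip_z : shift left in tool axes, turn left
import sys
from h import *
p=[.5338,-.4470,-1.7354]
s=robot.observe();M=R.from_euler('z',p[2])
x,y,z=map(float,sys.argv[1:4]);W=M.apply([x,y,z+robot.nose_length])+[p[0],p[1],0]
d=R.from_euler('xyz',s['tool_rot']).inv().apply(W-s['tool_pos'])
t=(s['tool_rot'][2]-(p[2]+np.pi)+np.pi)%(2*np.pi)-np.pi
c=M.inv().apply(s['tool_pos']-[p[0],p[1],0]);c[2]-=robot.nose_length
print('shift',d.round(4),'turn',round(t,3),'now chute',c.round(4),'t',round(s['time'],2),'open',s['opening'].round(4),'F',s['contact_force'].round(1),'world',W.round(3))
E
python3 go.py -.238 .0328 .10; sed -n 1p /dev/null
python3 -m jog '[[[0.185,0,0,0,0.12],[0.185,0,0,0,0.24],[0.185,0,0,0,0.36],[0.185,0,0,0,0.48],[0.185,0,0,0,0.6]]]'; python3 go.py -.238 .0328 .10
```

```text
time: 0.52
tool_pos: [0.2276, 0.4728, 0.2343]
tool_rot: [-3.141, 0.0, 2.087]
contact_force: [-0.5, 0.7, 0.4]
opening: 0.0624
grip_force: 0.0Traceback (most recent call last):
  File "go.py", line 10, in <module>
    print('shift',d.round(4),'turn',round(t,3),'now chute',c.round(4),'t',round(s['time'],2),'open',s['opening'].round(4),'F',s['contact_force'].round(1),'world',W.round(3))
                                                                                                    ^^^^^^^^^^^^^^^^^^
AttributeError: 'float' object has no attribute 'round'
Traceback (most recent call last):
  File "go.py", line 10, in <module>
    print('shift',d.round(4),'turn',round(t,3),'now chute',c.round(4),'t',round(s['time'],2),'open',s['opening'].round(4),'F',s['contact_force'].round(1),'world',W.round(3))
                                                                                                    ^^^^^^^^^^^^^^^^^^
AttributeError: 'float' object has no attribute 'round'
```

```bash
sed -i "s/s\['opening'\].round(4)/round(s['opening'],4)/" go.py
python3 -m jog '[[[0.185,0,0,0,0.12],[0.185,0,0,0,0.24],[0.185,0,0,0,0.36],[0.185,0,0,0,0.48],[0.185,0,0,0,0.6]]]'; python3 go.py -.238 .0328 .22
```

```text
time: 0.93
tool_pos: [0.2277, 0.4728, 0.2343]
tool_rot: [-3.141, 0.001, 1.487]
contact_force: [1.0, -0.5, -0.0]
opening: 0.0545
grip_force: 0.0
shift [-0.6563  0.434   0.0067] turn 0.081 now chute [-0.8572 -0.4527  0.2263] t 0.93 open 0.0545 F [ 1.  -0.5 -0. ] world [ 0.605 -0.218  0.228]
```

```bash

python3 -m jog '[[[0.185,-0.033,0.0217,0,0.081],[0.185,-0.066,0.0434,0,0.081],[0.185,-0.099,0.065,0,0.081],[0.185,-0.132,0.087,0,0.081],[0.185,-0.165,0.109,0,0.081]]]'; python3 go.py -.238 .0328 .22
```

```text
time: 1.35
tool_pos: [0.3238, 0.2984, 0.2345]
tool_rot: [-3.141, 0.0, 1.413]
contact_force: [0.8, 0.2, 1.0]
opening: 0.0543
grip_force: 0.0
shift [-0.4652  0.3592  0.0065] turn 0.006 now chute [-0.7009 -0.3293  0.2265] t 1.35 open 0.0543 F [0.8 0.2 1. ] world [ 0.605 -0.218  0.228]
```

```bash

python3 -m jog '[[[0.185,-0.031,0.024,0,0],[0.185,-0.062,0.048,0,0],[0.185,-0.093,0.072,0,0],[0.185,-0.124,0.096,0,0],[0.185,-0.155,0.12,0,0]]]'
python3 -m jog '[[[0.185,-0.031,0.024,0,0],[0.185,-0.062,0.048,0,0],[0.185,-0.093,0.072,0,0],[0.185,-0.124,0.096,0,0],[0.185,-0.155,0.12,0,0]]]'; python3 go.py -.238 .0328 .12
```

```text
time: 1.77
tool_pos: [0.4178, 0.1261, 0.2346]
tool_rot: [-3.141, -0.0, 1.412]
contact_force: [1.1, 0.8, -1.3]
opening: 0.0548
grip_force: 0.0
time: 2.18
tool_pos: [0.5118, -0.046, 0.2344]
tool_rot: [-3.141, -0.0, 1.411]
contact_force: [1.2, 0.8, -0.6]
opening: 0.0546
grip_force: 0.0
shift [-0.1547  0.1194  0.1063] turn 0.005 now chute [-0.392  -0.0874  0.2264] t 2.18 open 0.0546 F [ 1.2  0.8 -0.6] world [ 0.605 -0.218  0.128]
```

```bash

python3 -m jog '[[[0.185,-0.03,0.023,0,0],[0.185,-0.06,0.046,0,0],[0.185,-0.09,0.069,0,0],[0.185,-0.11,0.088,0,0.005],[0.185,-0.13,0.1,0,0.005]]]'
python3 -m jog '[[[0.185,0,0,0.03,0],[0.185,0,0,0.06,0],[0.185,0,0,0.075,0],[0.185,0,0,0.085,0],[0.185,0,0,0.085,0]]]'; python3 go.py -.238 .0328 .12
```

```text
time: 2.6
tool_pos: [0.5905, -0.1903, 0.2337]
tool_rot: [-3.141, -0.0, 1.405]
contact_force: [0.6, 0.1, 0.4]
opening: 0.0544
grip_force: 0.0
time: 3.02
tool_pos: [0.5884, -0.1877, 0.147]
tool_rot: [-3.137, -0.001, 1.407]
contact_force: [-1.3, -0.3, 0.9]
opening: 0.0548
grip_force: 0.0
shift [-0.0268  0.0215  0.0189] turn 0.001 now chute [-0.2647  0.0114  0.139 ] t 3.02 open 0.0548 F [-1.3 -0.3  0.9] world [ 0.605 -0.218  0.128]
```

```bash

python3 -m jog '[[[0.185,-0.013,0.011,0,0],[0.185,-0.0265,0.0215,0.01,0],[0.185,-0.0265,0.0215,0.03,0],[0.185,-0.0265,0.0215,0.049,0],[0.185,-0.0265,0.0215,0.049,0]]]'; python3 - <<'E'
from h import *
import cv2
o=[]
for n,(u,v) in dict(top=(255,120),scene=(265,150)).items():
    im=robot.read_camera(n)[v:v+130,u:u+130,::-1];o.append(cv2.resize(im,(400,400),interpolation=cv2.INTER_CUBIC))
cv2.imwrite("pics/c.png",np.hstack(o))
E
python3 go.py -.238 .0328 .09
```

```text
time: 3.43
tool_pos: [0.6053, -0.2174, 0.0982]
tool_rot: [-3.137, -0.001, 1.407]
contact_force: [-1.1, -0.5, -1.5]
opening: 0.0545
grip_force: 0.0
shift [-0.     -0.0017  0.0036] turn 0.001 now chute [-0.238   0.0345  0.0936] t 3.53 open 0.0542 F [ 0.1 -0.8  0.5] world [ 0.605 -0.218  0.098]
```

View pics/c.png

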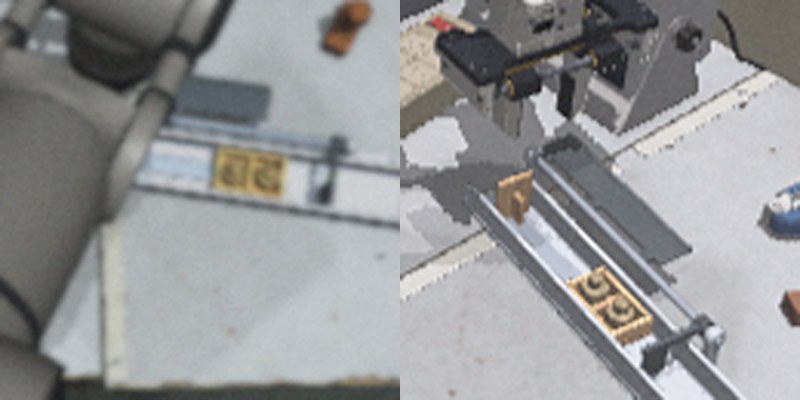

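The scene view has finger tips at about (302,193) and (319,187) px, with the plate clear of them. I'll compare those with the projected expectation.

```bash
python3 - <<'E'
from h import *
M=R.from_euler('z',-1.7354);s=robot.observe();c=s['tool_pos']-[0,0,.008]
for y in(-.0465,-.0272,.0272,.0465):print(y,[proj('scene',c+M.apply([x,y,0]))[0].round(1) for x in(-.0095,.0095)])
E
python3 -m jog '[[[0.185,0,-0.0015,0.008,0],[0.185,0,-0.0015,0.016,0],[0.185,0,-0.0015,0.024,0],[0.185,0,-0.0015,0.030,0],[0.185,0,-0.0015,0.030,0]]]';python3 go.py -.238 .0328 .025
```

```text
-0.0465 [array([293.8, 192.3]), array([297.5, 196.1])]
-0.0272 [array([299.5, 190.2]), array([303.3, 194. ])]
0.0272 [array([315.4, 184.5]), array([319.3, 188.2])]
0.0465 [array([320.9, 182.6]), array([324.9, 186.2])]
time: 3.95
tool_pos: [0.6042, -0.2172, 0.069]
tool_rot: [-3.139, -0.001, 1.407]
contact_force: [-0.5, -0.1, -0.1]
opening: 0.0545
grip_force: 0.0
shift [-0.0003  0.0011  0.036 ] turn 0.001 now chute [-0.2383  0.0318  0.061 ] t 3.95 open 0.0545 F [-0.5 -0.1 -0.1] world [ 0.605 -0.218  0.033]
```

```bash

python3 -m jog '[[[0.185,0,0.001,0.005,0],[0.185,0,0.001,0.01,0],[0.185,0,0.001,0.015,0],[0.185,0,0.001,0.02,0],[0.185,0,0.001,0.02,0]]]';python3 go.py -.238 .0328 .025
```

```text
time: 4.37
tool_pos: [0.6058, -0.2178, 0.0497]
tool_rot: [-3.141, -0.0, 1.407]
contact_force: [1.2, -0.2, 1.7]
opening: 0.0547
grip_force: 0.8
shift [ 0.0001 -0.0006  0.0167] turn 0.001 now chute [-0.2379  0.0335  0.0417] t 4.37 open 0.0547 F [ 1.2 -0.2  1.7] world [ 0.605 -0.218  0.033]
```

Light bar contact (about 1.7 N), as expected. Continuing down.

```bash

python3 -m jog '[[[0.185,0,0,0.004,0],[0.185,0,0,0.008,0],[0.185,0,0,0.012,0],[0.185,0,0,0.0165,0],[0.185,0,0,0.0165,0]]]';python3 go.py -.238 .0328 .025
python3 - <<'E'
from h import *
import cv2
im=robot.read_camera('scene')[170:320,265:415,::-1];cv2.imwrite("pics/d.png",cv2.resize(im,(600,600),interpolation=cv2.INTER_CUBIC))
E
```

```text
time: 4.78
tool_pos: [0.6058, -0.2177, 0.0332]
tool_rot: [-3.141, -0.0, 1.407]
contact_force: [2.0, -0.1, 1.7]
opening: 0.0542
grip_force: 1.1
shift [ 0.0001 -0.0006  0.0002] turn 0.001 now chute [-0.2379  0.0334  0.0252] t 4.78 open 0.0542 F [ 2.  -0.1  1.7] world [ 0.605 -0.218  0.033]
```

View pics/d.png

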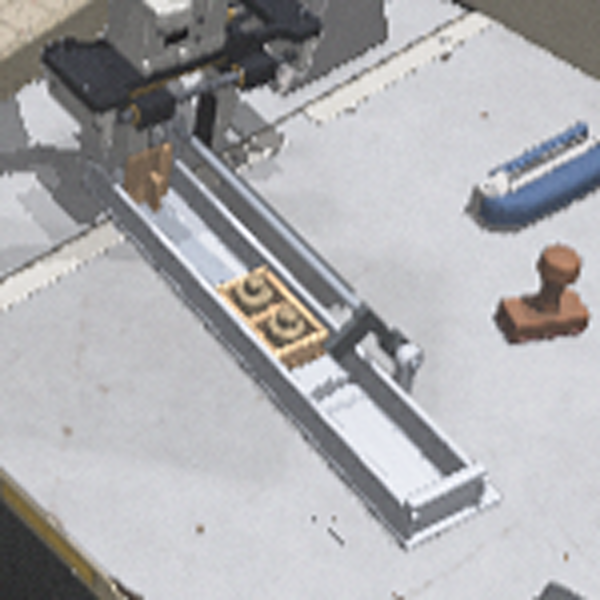

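The gate is clearly up: its arm and tongue stand above the channel near zoomed (350,340), and the shadow has separated. I'll check the angle against the tongue's lower corner.

```bash
python3 - <<'E'
from h import *
M=R.from_euler('z',-1.7354)
for th in(0.6,.7,.8,.9,1.0):
    o=[]
    for y in(-.022,0):
        a,b=y-.036,.0155-.048
        o.append(((proj('scene',M.apply([-.003,.036+a*np.cos(th)+b*np.sin(th),.048-a*np.sin(th)+b*np.cos(th)])+[.5338,-.447,0])[0]-[265,170])*4).round(0))
    print(th,o)
E
```

```text
0.6 [array([304., 370.]), array([325., 373.])]
0.7 [array([307., 363.]), array([325., 368.])]
0.8 [array([310., 354.]), array([327., 363.])]
0.9 [array([315., 346.]), array([328., 357.])]
1.0 [array([320., 338.]), array([331., 351.])]
```

```bash

python3 -m jog '[[[0.185,-0.001,-0.0005,0.001,0],[0.185,-0.003,-0.0005,0.001,0],[0.185,-0.006,-0.0005,0.001,0],[0.185,-0.009,-0.0005,0.001,0],[0.185,-0.012,-0.0005,0.001,0]]]'
python3 -m jog '[[[0.185,-0.0035,0,0,0],[0.185,-0.007,0,0,0],[0.185,-0.0105,0,0,0],[0.185,-0.014,0,0,0],[0.185,-0.0175,0,0,0]]]';python3 go.py -.1025 .0328 .024
```

```text
time: 5.25
tool_pos: [0.6036, -0.2294, 0.0332]
tool_rot: [-3.142, -0.001, 1.407]
contact_force: [2.2, 3.5, 1.9]
opening: 0.0545
grip_force: 2.2
time: 5.67
tool_pos: [0.6006, -0.2472, 0.0332]
tool_rot: [-3.142, -0.0, 1.407]
contact_force: [2.6, 3.1, 1.1]
opening: 0.0544
grip_force: 2.1
shift [-0.1056 -0.0004  0.0012] turn 0.0 now chute [-0.2081  0.0332  0.0252] t 5.67 open 0.0544 F [2.6 3.1 1.1] world [ 0.583 -0.351  0.032]
```

```bash

python3 -m jog '[[[0.185,-0.004,0,0.001,0],[0.185,-0.008,0,0.001,0],[0.185,-0.012,0,0.001,0],[0.185,-0.016,0,0.001,0],[0.185,-0.02,0,0.001,0]]]'
python3 -m jog '[[[0.185,-0.004,0,0,0],[0.185,-0.008,0,0,0],[0.185,-0.012,0,0,0],[0.185,-0.016,0,0,0],[0.185,-0.02,0,0,0]]]';python3 go.py -.1025 .0328 .024
python3 - <<'E'
from h import *
import cv2
im=robot.read_camera('scene')[170:320,265:415,::-1];cv2.imwrite("pics/e.png",cv2.resize(im,(600,600),interpolation=cv2.INTER_CUBIC))
E
```

```text
time: 6.08
tool_pos: [0.5975, -0.2667, 0.0325]
tool_rot: [3.141, -0.0, 1.407]
contact_force: [2.5, 4.9, 3.1]
opening: 0.0541
grip_force: 2.7
time: 6.5
tool_pos: [0.5942, -0.2864, 0.0325]
tool_rot: [3.141, -0.0, 1.407]
contact_force: [1.9, 4.5, 2.7]
opening: 0.0543
grip_force: 2.7
shift [-0.0658 -0.0005  0.0004] turn 0.0 now chute [-0.1683  0.0333  0.0245] t 6.5 open 0.0543 F [1.9 4.5 2.7] world [ 0.583 -0.351  0.032]
```

View pics/e.png

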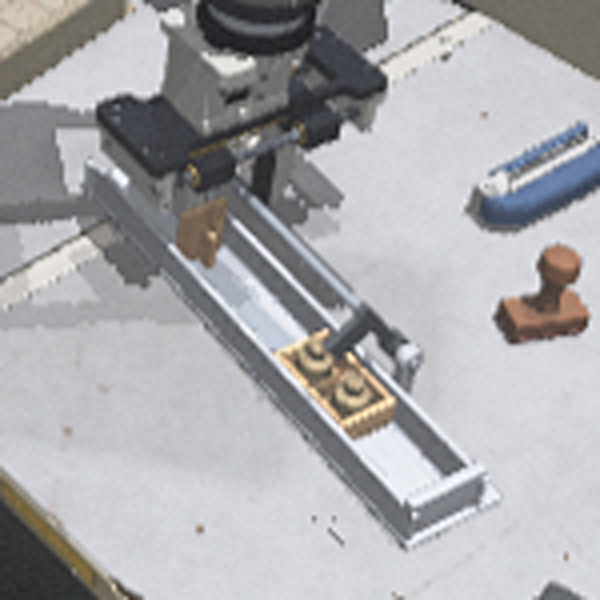

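The tray's box (zoomed 280-395, 330-435) is passing under the raised gate. The weights are standing and the plate is against the finger. Continuing.

```bash

python3 -m jog '[[[0.185,-0.004,0,0,0],[0.185,-0.008,0,0,0],[0.185,-0.012,0,0,0],[0.185,-0.016,0,0,0],[0.185,-0.02,0,0,0]]]'
python3 -m jog '[[[0.185,-0.004,0,0,0],[0.185,-0.008,0,0,0],[0.185,-0.012,0,0,0],[0.185,-0.016,0,0,0],[0.185,-0.02,0,0,0]]]'
python3 -m jog '[[[0.185,-0.004,0,0,0],[0.185,-0.008,0,0,0],[0.185,-0.012,0,0,0],[0.185,-0.015,0,0,0],[0.185,-0.017,0,0,0]]]'
python3 go.py -.1025 .0328 .024
```

```text
time: 6.97
tool_pos: [0.591, -0.3059, 0.0324]
tool_rot: [3.141, -0.001, 1.407]
contact_force: [2.4, 4.9, 3.5]
opening: 0.0544
grip_force: 2.9
time: 7.38
tool_pos: [0.5877, -0.3256, 0.0324]
tool_rot: [3.142, -0.001, 1.407]
contact_force: [3.2, 4.2, 3.3]
opening: 0.0543
grip_force: 2.9
time: 7.8
tool_pos: [0.5849, -0.3425, 0.0325]
tool_rot: [3.142, -0.001, 1.407]
contact_force: [1.9, 5.7, 3.8]
opening: 0.0544
grip_force: 3.0
shift [-0.009  -0.0005  0.0004] turn 0.0 now chute [-0.1115  0.0333  0.0245] t 7.8 open 0.0544 F [1.9 5.7 3.8] world [ 0.583 -0.351  0.032]
```

Nearly there, so I'll creep the last 9 mm and watch for force at the end stop.

```bash

python3 -m jog '[[[0.185,-0.0015,0,0,0],[0.185,-0.003,0,0,0],[0.185,-0.0045,0,0,0],[0.185,-0.006,0,0,0],[0.185,-0.006,0,0,0]]]'
python3 -m jog '[[[0.185,-0.0005,0,0,0],[0.185,-0.001,0,0,0],[0.185,-0.001,0,0,0]]]'
python3 go.py -.1025 .0328 .024
```

```text
time: 8.22
tool_pos: [0.5839, -0.3484, 0.0324]
tool_rot: [3.142, -0.0, 1.407]
contact_force: [1.9, 4.6, 3.3]
opening: 0.0543
grip_force: 2.4
time: 8.47
tool_pos: [0.5838, -0.3491, 0.0324]
tool_rot: [-3.142, -0.001, 1.407]
contact_force: [2.0, 4.4, 3.5]
opening: 0.054
grip_force: 2.8
shift [-0.0023 -0.0005  0.0004] turn 0.001 now chute [-0.1048  0.0333  0.0244] t 8.47 open 0.054 F [2.  4.4 3.5] world [ 0.583 -0.351  0.032]
```

```bash

python3 -m jog '[[[0.185,-0.0005,0,0,0],[0.185,-0.001,0,0,0],[0.185,-0.001,0,0,0]]]'
python3 -m jog '[[[0.185,-0.0005,0,0,0],[0.185,-0.001,0,0,0],[0.185,-0.001,0,0,0]]]'
python3 go.py -.1025 .0328 .024
```

```text
time: 8.72
tool_pos: [0.5837, -0.35, 0.0324]
tool_rot: [3.142, -0.001, 1.407]
contact_force: [3.0, 4.7, 4.4]
opening: 0.0539
grip_force: 3.1
time: 8.97
tool_pos: [0.5837, -0.35, 0.0324]
tool_rot: [-3.141, -0.002, 1.407]
contact_force: [3.6, 8.2, 4.7]
opening: 0.0545
grip_force: 4.7
shift [-0.0013 -0.0005  0.0004] turn 0.0 now chute [-0.1038  0.0333  0.0244] t 8.97 open 0.0545 F [3.6 8.2 4.7] world [ 0.583 -0.351  0.032]
```

The position stalled and the force rose to 8 N, so the tray is at the end stop. I'll back off a few mm, then raise slowly.

```bash

python3 -m jog '[[[0.185,0.001,0,0,0],[0.185,0.003,0,0,0],[0.185,0.005,0,0,0],[0.185,0.006,0,0,0],[0.185,0.006,0,0,0]]]'
python3 -m jog '[[[0.185,0,0,-0.004,0],[0.185,0,0,-0.008,0],[0.185,0,0,-0.012,0],[0.185,0,0,-0.016,0],[0.185,0,0,-0.02,0]]]'
python3 -m jog '[[[0.185,0,0,-0.003,0],[0.185,0,0,-0.006,0],[0.185,0,0,-0.01,0],[0.185,0,0,-0.016,0],[0.185,0,0,-0.024,0]]]'
python3 -m jog '[[[0.185,0,0,-0.02,0],[0.185,0,0,-0.04,0],[0.185,0,0,-0.07,0],[0.185,0,0,-0.1,0],[0.185,0,0,-0.12,0]]]'
python3 - <<'E'
from h import *
import cv2
im=robot.read_camera('scene')[170:320,265:415,::-1];cv2.imwrite("pics/f.png",cv2.resize(im,(600,600),interpolation=cv2.INTER_CUBIC))
E
```

```text
time: 9.38
tool_pos: [0.5843, -0.3461, 0.0323]
tool_rot: [3.141, 0.001, 1.407]
contact_force: [0.4, -2.2, 1.9]
opening: 0.0543
grip_force: 1.1
time: 9.8
tool_pos: [0.5842, -0.3454, 0.0527]
tool_rot: [-3.141, -0.0, 1.407]
contact_force: [-0.2, -0.2, 1.3]
opening: 0.0541
grip_force: 0.4
time: 10.22
tool_pos: [0.5838, -0.3452, 0.076]
tool_rot: [-3.14, -0.001, 1.407]
contact_force: [-0.1, -0.1, -0.3]
opening: 0.0542
grip_force: 0.0
time: 10.63
tool_pos: [0.5849, -0.3459, 0.2001]
tool_rot: [3.138, 0.002, 1.407]
contact_force: [0.4, -0.9, 0.5]
opening: 0.0543
grip_force: 0.0
```

View pics/f.png

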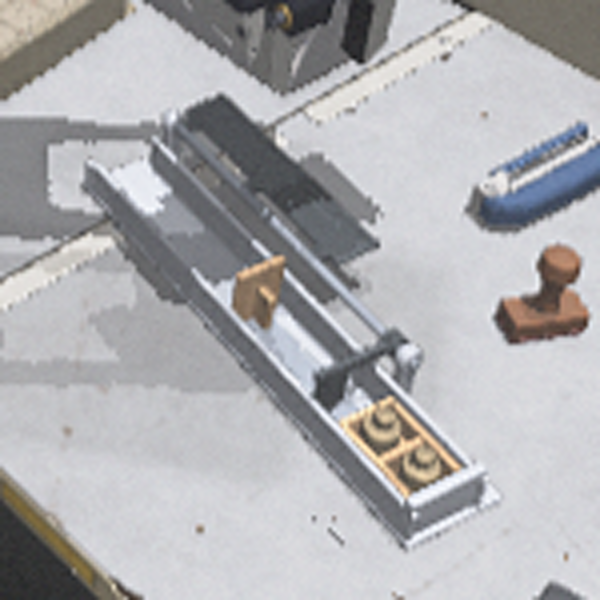

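The tray is home against the end stop (box around zoomed 340-465, 400-500). The gate is shut behind it at (330,385), both weights are standing and the robot is clear.

```bash
python3 -m jog '[[[0.185,0,0,0,0],[0.185,0,0,0,0]]]'; python3 -c "
from cell import robot
print(robot.hand_in())"
```

```text
time: 10.85
tool_pos: [0.5841, -0.3454, 0.1963]
tool_rot: [-3.141, -0.0, 1.407]
contact_force: [0.0, -0.5, -0.3]
opening: 0.0542
grip_force: 0.0
the job is handed in; nothing more can be done
None
```

The tray is parked against the end stop with the gate shut behind it and both weights standing, and I handed the job in at about 10.9 s; the hand-in returned no verdict, so this rests on the last camera view and force readings.

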